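# Unfold the cabinet hook and hang the pen pot in its notch

### The arm

A 7-joint arm with a two-finger parallel gripper is mounted at the origin on the work surface. World frame = base frame: x ahead of the robot, y to its left, z up, the work surface at z = 0. Lengths are in m, angles in rad, forces in N, time in s.
With the tool pointing down it reaches from about 0.4 to 0.875 m from the base axis. Payload 4.4 kg.
Tool frame: the origin (TCP) lies at the very end of the fingers, on their centre line; the grasp point (between the pads) lies 19 mm behind it; z points along the fingers, y is the direction in which the jaws open and shut (so a half turn about z gives the same grasp; the last joint's range is limited). The gripper opens to 85 mm and grips with 20 to 120 N. Pads are 22 mm wide; open, the fingers measure 114 mm over their backs; the gripper's body (76 mm by 85 mm) begins 54 mm behind the grasp point. The pads swing forward as they close: fully open they stand 13 mm farther back than shut.
Start: joints at [-1.313, 0.628, 0.038, 1.517, -0.027, 0.996, -0.02], TCP at [0.207, 0.616, 0.231] pointing down, gripper open.
Joint ranges: [-3.06, 3.06], [-0.37, 2.12], [-1.25, 1.32], [0.18, 2.47], [-1.1, 4.24], [0.23, 1.98], [-2.94, 2.94]. Speed limits (rad/s): [2.57, 2.57, 3.14, 3.14, 3.14, 3.14, 3.14].

### API

Orientations are given as a rotation vector (axis times angle).
In Python, from plant import telemetry, camera, job_done gives the robot as it stands.
- The arm moves only by the shell command python3 -m handwheel 'ROWS' [OPENING]. ROWS is JSON, a list that holds one entry, the list of rows, each a list of 6 numbers: the shift along the tool's x, y, z in cm, then the turn, a rotation vector about the tool's x, y, z in degrees. In form: [[[dx, dy, dz, rx, ry, rz], ...]]. A call has 1 to 5 rows; each row is the pose to reach, as a shift and turn from the pose commanded when the call began, along the tool's axes at that moment; what a row does not reach only later rows make up. A row lasts 1/12 s, in which the tool goes at most 41.7 mm and 7.16 degrees, less where a joint would pass 70% of its speed; a pose out of reach is approached as far as the arm can. A call with a gripper value outside its range is refused whole. OPENING is the closure, from -1 (fully open) to 1 (shut), set as the call begins (- or left out, the last holds). The fingers move at their own pace and stop on an object; the grip force is fixed at half the most. Time passes only in rows, so rows that repeat a pose let the fingers close. It gives the time, the measured TCP pose, the force and the opening at its end, in the units of the state.
- telemetry.read_state(): the state, without advancing time (a new reading comes with each control period).
- camera(name): name is "scene" or "side" or "wrist"; returns a dict with "image" (400x640x3 uint8, blue, green, red), "K" (3x3 intrinsics, pixels), "k1" (the pictures are not rectified: a ray, as slopes to the right and down, at radius r is drawn at 1 + k1 r^2 times it, then the intrinsics apply), "world_from_camera" (4x4, takes a point from camera to world coordinates); the wrist camera has in their place "hand_eye" (4x4, takes a point from camera to tool coordinates, whose origin is the TCP and whose axes are the flange's). Camera axes: x right, y down, z forward; pixel columns grow to the right and rows downward; lengths in m; the calibration is good to about 2 mm. A picture is of the moment at which its call begins: read the wrist's pose just before it. There is no depth.
- job_done(): hands the job in, once; it reports no verdict.
The state is a dict: "time_s": time; "joints": joint angles; "dq": joint speeds; "effort": joint torques, N m; "position": TCP position; "eef_rot": TCP orientation; "contact_force": force on the tool from outside, world axes, zero at the start; "wrist_torque": the same for the moment, N m; "finger_gap": opening from 0.0 (shut) to 1.0 (fully open).
Only numpy, scipy, OpenCV 4.12 (cv2) and the standard library are available. Lean on these libraries where they do the work, as an engineer would, in place of code of your own. Each camera call takes 0.05 s, during which the arm holds its last target. There are 200 camera calls.

### The job

Swing the folded brass hook on the side of the little cabinet fully out to its stop, gently so that its hinge plate is not strained. Then pick up the white pen pot by the wooden grip on its loop, pass the loop over the hook, and with light pressure feel for the notch in the red sleeve so that the loop sits fully down in it; leave the pot hanging there, upright and no longer swinging. Leave the bottle, the vase, the staple remover and the organiser where they are.

Things in the scene. Friction and masses are not known exactly. Their poses are not given: they have to be found in the camera images.
- cabinet: White laminate cabinet, 200 mm deep (x), 180 wide (y), 195 tall, fixed; origin at the centre of its underside; its door (not needed) faces -x. The brass folding hook is on its -y side: upright hinge axis at x = +60, y = -106 mm in this frame (16 mm clear of the side wall), near the top edge. Nothing stands on the cabinet.
- hook (a joint): Angle of the hook arm about its upright hinge: 0 = folded flat along the cabinet's side, pointing to the cabinet's -x; swings out (counter-clockwise from above) to a hard stop at 1.571, pointing to the cabinet's -y. Starts between 0 and 0.35; stiff friction of about 0.25 N m (2 N at the post); stays where it is left.
- hinge_plate (a joint): Flex of the brass plate that carries the hook, about the same upright axis: a spring of 40 N m/rad, 0 when unloaded. It is strained beyond 0.045 rad either way (about 14 N sideways at the post), as when the hook is pushed on past its stop.
- hook_mid (a point): Point on the arm 70 mm from the hinge, 202 mm above the desk, at the level of the notch floor; x points along the arm to its free end, z up. A red sleeve on the arm, 68 mm long, 14 wide, top 8 mm above this point, has one notch across its middle, 12 mm long, 8 deep. The sleeve is clamped up to 15 mm either way: notch centre at x = -15 to +15 mm, not reported, to be felt (or seen).
- hook_post (a point): Top centre of the upright round brass post, 12 mm in diameter, at the arm's free end, 127 mm from the hinge; z = 230 mm, 20 mm above the sleeve's top, 35 mm above the cabinet's top: can be pinched or pushed from above. Axes as hook_mid. The arm is a bar 10 mm wide, its underside 40 mm below this point.
- pot: White pen pot, 64 mm across, 75 tall, 0.13 to 0.25 kg, upright; origin at the centre of its underside. Over it, in its y-z plane, a rigid loop: 8 mm square level crossbar (underside 135, top 143 mm up), round uprights at y = +-30 mm; opening 60 mm high, 52 wide. On a neck on it a wooden grip, 16 mm (x) by 24 (y), 148 to 188 mm up. The hook passes along the pot's x, either way round.
- pot_bar (a point): Centre of the crossbar's underside, 135 mm above the pot's origin; axes as the pot. Level with hook_mid when the loop is fully down in the notch, 8 mm above it when it only lies on the sleeve's top. The loop may press on the hook with at most 12 N. Let go askew, the pot sways for some seconds.
- bottle: Stainless bottle with screw cap, 66 mm in diameter, 180 mm tall, loose; origin at the centre of its underside. Leave alone.
- vase: Blue ceramic vase, 80 mm in diameter, 150 mm tall, loose; origin at the centre of its underside. Leave alone.
- remover: Blue plastic staple remover, 66 x 28 x 34 mm, loose; origin at the centre of its underside. Leave alone.
- organiser: Black desk organiser with slots, 120 x 160 x 90 mm (pens to 155 mm), fixed; origin at the centre of its underside. Keep clear of it.
Mind the look-alikes: they are no part of the job. Leave any orange or pink look-alike of the pot alone.

How it is judged:
On the way, in this order (a step that is already met when the one before it is completed fails the run):
1. the hook is swung fully out to its stop (value of joint hook above 1.49 rad), for 0.2 s.
2. the pot's loop is down in the sleeve's notch on the unfolded hook (value of joint hook above 1.46 rad and z of pot_bar in the frame of hook_mid between -0.006 and 0.004 m and x of pot_bar in the frame of hook_mid between -0.0195 and 0.0195 m and y of pot_bar in the frame of hook_mid between -0.025 and 0.025 m), for 0.2 s.
At the end, for the whole second after the job is handed in: Hook at its stop (above 1.46 rad); released pot hangs in the notch: pot_bar at most 4 mm above and 6 mm below hook_mid's level, within 19.5 mm along the arm and 25 mm across it; pot tilted less than 0.2 rad and almost still (below 0.04 m/s, 0.4 rad/s) (all of step 2 and angle between pot's own z axis and vertical below 0.2 rad and linear speed of pot below 0.04 m/s and angular speed of pot below 0.4 rad/s); the robot touches nothing.
It fails at once if the hinge plate is strained (flex beyond 0.045 rad) (value of joint hinge_plate above 0.045 rad or value of joint hinge_plate below -0.045 rad).
It fails at once if the pot presses on the hook or the cabinet with more than 12 N (contact force between pot and cabinet above 12 N).
It fails at once if a bystander is shifted by more than 20 mm (distance of any of bottle, vase, remover from where it was at the start of the episode above 0.02 m).
It fails at once if the organiser is struck with more than 5 N (contact force between organiser and anything else above 5 N).
It also fails if it takes over 72 s, if anything falls off the work surface, if the arm or the gripper's body presses on something with over 40 N, if the wrist force passes 120 N, or if a joint passes its speed limit or range.

## Working session

There is one attempt and no reset: what is moved stays moved. The work goes in short steps, Python scripts to look and compute and a shell command to move; the robot and the scene stay as the last step left them, time stands still between calls to the robot, and variables do not carry over. Pictures are saved under pics/ and viewed, about 8 in all and at most 12, crops included, and the job is handed in when it is done.

```bash
ls; mkdir -p pics; cat > h.py <<'E'
import numpy as np, cv2, json
from scipy.spatial.transform import Rotation as R
from plant import telemetry, camera, job_done
def snap(name, tag):
    s=telemetry.read_state(); c=camera(name)
    T=np.array(c['world_from_camera']) if 'world_from_camera' in c else None
    if T is None:
        W=np.eye(4); W[:3,:3]=R.from_rotvec(s['eef_rot']).as_matrix(); W[:3,3]=s['position']; T=W@np.array(c['hand_eye'])
    np.savez(f'pics/{tag}.npz',K=c['K'],k1=c['k1'],T=T,im=c['image']); cv2.imwrite(f'pics/{tag}.png',c['image']); return s
def ray(tag,uv):
    d=np.load(f'pics/{tag}.npz'); k=float(d['k1'])
    p=cv2.undistortPoints(np.array([[uv]],float),d['K'],np.array([k,0,0,0,0.]))[0,0]
    return d['T'][:3,3], d['T'][:3,:3]@np.array([p[0],p[1],1])
def atz(tag,uv,z):
    o,v=ray(tag,uv); return (o+v*(z-o[2])/v[2]).round(4)
def tri(*obs):
    A=np.zeros((3,3));b=np.zeros(3);L=[]
    for t,uv in obs:
        o,v=ray(t,uv); v=v/np.linalg.norm(v); P=np.eye(3)-np.outer(v,v); A+=P;b+=P@o; L.append((o,P))
    x=np.linalg.solve(A,b); return x.round(4),[float(np.linalg.norm(P@(x-o)).round(4)) for o,P in L]
def proj(tag,X):
    d=np.load(f'pics/{tag}.npz'); T=np.linalg.inv(d['T'])
    return cv2.projectPoints(np.array(X,float).reshape(-1,3),cv2.Rodrigues(T[:3,:3])[0],T[:3,3],d['K'],np.array([float(d['k1']),0,0,0,0]))[0][:,0].round(1)
def totool(delta):  # world shift (m) -> tool cm
    s=telemetry.read_state(); return (R.from_rotvec(s['eef_rot']).inv().apply(delta)*100).round(2)
E
python3 - <<'E'
from h import *
s=snap('scene','s0'); snap('side','d0'); print(s['position'],s['eef_rot'],s['finger_gap'],R.from_rotvec(s['eef_rot']).as_matrix().round(3),s['contact_force'])
for t in 's0','d0': d=np.load(f'pics/{t}.npz'); print(d['K'],d['k1'],d['T'].round(3))
E
```

```text
pics
[0.2065779  0.61564216 0.23039507] [-5.06365149e-01 -3.10022263e+00  2.94749659e-03] 1.003010130180771 [[-0.948  0.318 -0.001]
 [ 0.318  0.948 -0.002]
 [-0.    -0.002 -1.   ]] [-0.61702694  0.27660083 -0.02447942]
[[519.9291168    0.         324.10847841]
 [  0.         519.9291168  213.94059352]
 [  0.           0.           1.        ]] -0.12046256913126732 [[-0.394  0.667 -0.633  1.3  ]
 [ 0.919  0.292 -0.264  0.22 ]
 [ 0.009 -0.686 -0.728  0.98 ]
 [ 0.     0.     0.     1.   ]]
[[421.4981856    0.         322.91259357]
 [  0.         421.4981856  203.90003662]
 [  0.           0.           1.        ]] -0.087152742529488 [[ 0.993 -0.083  0.083  0.493]
 [-0.118 -0.734  0.669 -0.757]
 [ 0.005 -0.674 -0.739  0.908]
 [ 0.     0.     0.     1.   ]]
```

View pics/s0.png

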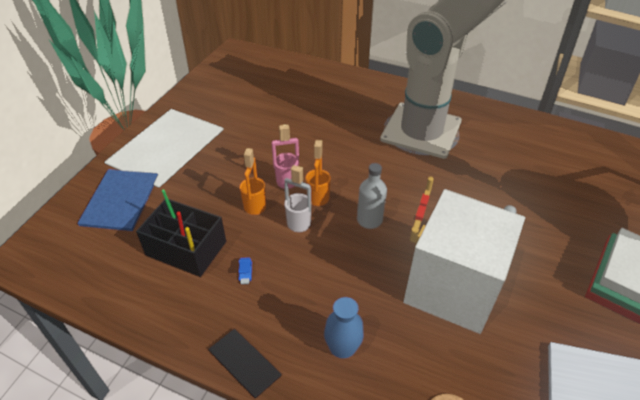

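View pics/d0.png

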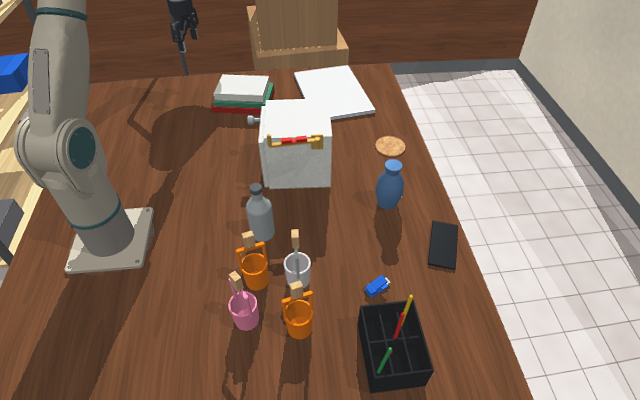

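The white pot is at about (298,205) in scene and (297,268) in side. The look-alikes are two orange pots, (253,185) and (318,180) in scene, and a pink one at (285,160). Only the white one fits the description. The hook is folded on the cabinet's -y side, at about (425,210) in scene and (295,140) in side. I'll enlarge both to confirm.

```bash
python3 - <<'E'
from h import *
a=cv2.imread('pics/s0.png');b=cv2.imread('pics/d0.png')
def c(im,x,y,w,h,W=400,H=300): return cv2.resize(im[y:y+h,x:x+w],(W,H),interpolation=cv2.INTER_CUBIC)
o=np.vstack([np.hstack([c(a,250,150,100,75*1),c(a,400,170,100,75)]),np.hstack([c(b,250,225,100,75),c(b,250,100,100,75)])])
cv2.imwrite('pics/c0.png',o)
E
```

```text
(no output)
```

View pics/c0.png

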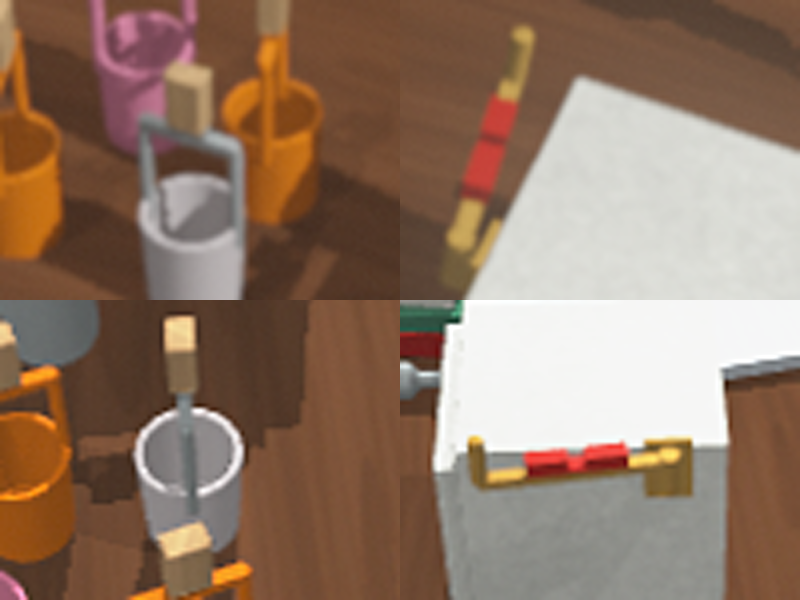

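```bash
python3 - <<'E'
from h import *
for n,a,b in [('grip',(297.5,167.3),(295.3,231)),('post',(430.5,178.3),(268.7,135)),('hinge',(415.5,230),(317.5,138)),('notch',(423.3,204.5),(294,140.5))]:
    print(n,tri(('s0',a),('d0',b)))
print('bar ends',atz('s0',(286.8,180.5),.143),atz('s0',(309.5,186.3),.143))
print('post230',atz('s0',(430.5,178.3),.23),atz('d0',(268.7,135),.23))
print('pot grip top188',atz('s0',(297.5,167.3),.188),atz('d0',(295.3,231),.188))
print('cab',atz('s0',(445,189.5),.195),atz('s0',(523,235),.195),atz('s0',(413,245),.195))
print('cab side',atz('d0',(261,141.5),.195),atz('d0',(331,136),.195))
print('bottle cap',tri(('s0',(375,168)),('d0',(256,187))),'vase',tri(('s0',(345,302)),('d0',(393,165))))
for n,uv in [('or1',(318,148)),('or2',(249,157)),('pink',(284,130))]: print(n,atz('s0',uv,.188))
E
```

```text
grip (array([ 0.5046, -0.1794,  0.1907]), [0.0005, 0.0005])
post (array([0.4589, 0.1145, 0.2277]), [0.0007, 0.0007])
hinge (array([0.587 , 0.1232, 0.1983]), [0.0003, 0.0003])
notch (array([0.5214, 0.1173, 0.2042]), [0.0036, 0.0036])
bar ends [ 0.5082 -0.2066  0.143 ] [ 0.5048 -0.1495  0.143 ]
post230 [0.4606 0.1151 0.23  ] [0.4594 0.1108 0.23  ]
pot grip top188 [ 0.5012 -0.1806  0.188 ] [ 0.505  -0.1776  0.188 ]
cab [0.4436 0.1492 0.195 ] [0.5088 0.3309 0.195 ] [0.6246 0.1293 0.195 ]
cab side [0.4365 0.1303 0.195 ] [0.6243 0.1322 0.195 ]
bottle cap (array([ 0.4198, -0.0207,  0.1768]), [0.0001, 0.0001]) vase (array([0.7783, 0.0456, 0.1543]), [0.0021, 0.0021])
or1 [ 0.4191 -0.1654  0.188 ]
or2 [ 0.5139 -0.3001  0.188 ]
pink [ 0.3889 -0.2706  0.188 ]
```

```bash
python3 - <<'E'
from h import *
from scipy.optimize import least_squares
obs=[('s0',(-100,-90,195),(445,189.5)),('d0',(-100,-90,195),(263,142.5)),('d0',(100,-90,195),(331.7,136)),('d0',(-100,90,195),(262,101)),('d0',(100,90,195),(329,100)),('d0',(100,-90,0),(331,186)),('d0',(-100,-90,0),(265,186))]
def X(p,l): 
    c,s=np.cos(p[2]),np.sin(p[2]); l=np.array(l)/1e3; return [p[0]+c*l[0]-s*l[1],p[1]+s*l[0]+c*l[1],l[2]]
f=lambda p: np.concatenate([proj(t,X(p,l))[0]-np.array(u) for t,l,u in obs])
f=lambda p: np.concatenate([(cv2.projectPoints(np.array([X(p,l)]),*D[t])[0][0,0]-np.array(u)) for t,l,u in obs])
D={}
for t in('s0','d0'):
    d=np.load(f'pics/{t}.npz');T=np.linalg.inv(d['T']);D[t]=(cv2.Rodrigues(T[:3,:3])[0],T[:3,3],d['K'],np.array([float(d['k1']),0,0,0,0]))
r=least_squares(f,[.53,.22,-.1],loss='soft_l1');p=r.x;print(p,f(p).reshape(-1,2).round(1))
print('hinge',X(p,(60,-106,210)))
for l in [(-100,-90),(100,-90),(100,90),(-100,90)]:
    print(l,[proj('s0',X(p,l+(z,)))[0] for z in(195,0)],[proj('d0',X(p,l+(z,)))[0] for z in(195,0)])
def dr(im,tag):
    im=im.copy()
    for z in(195,0):
        q=np.array([proj(tag,X(p,l+(z,)))[0] for l in[(-100,-90),(100,-90),(100,90),(-100,90)]])
        cv2.polylines(im,[(q*8).astype(int)],True,(0,0,255) if z else (0,255,0),1,cv2.LINE_AA,3)
    return im
a=dr(cv2.imread('pics/s0.png'),'s0')[150:350,380:560];b=dr(cv2.imread('pics/d0.png'),'d0')[80:200,240:348]
cv2.imwrite('pics/c1.png',np.hstack([cv2.resize(a,(432,480)),cv2.resize(b,(360,400))[:400].copy() if 0 else cv2.resize(b,(360,480))]))
E
```

```text
[ 0.53626674  0.22882622 -0.06791046] [[-0.  -4.2]
 [-4.4 -4.5]
 [ 1.4 -0.2]
 [ 0.  -1. ]
 [ 0.  -1.8]
 [ 0.6  0.8]
 [ 0.4  2.9]]
hinge [np.float64(0.5889354631920002), np.float64(0.11899906158781888), np.float64(0.21)]
(-100, -90) [array([445. , 185.3]), array([431.1, 242.3])] [array([258.6, 138. ]), array([265.4, 188.9])]
(100, -90) [array([413.7, 247.4]), array([401.8, 302.7])] [array([333.1, 135.8]), array([331.6, 186.8])]
(100, 90) [array([502.6, 281. ]), array([478.7, 334.1])] [array([329. ,  98.2]), array([328.1, 148.3])]
(-100, 90) [array([524.9, 212.7]), array([501.5, 268.5])] [array([262., 100.]), array([267.8, 150.1])]
```

View pics/c1.png

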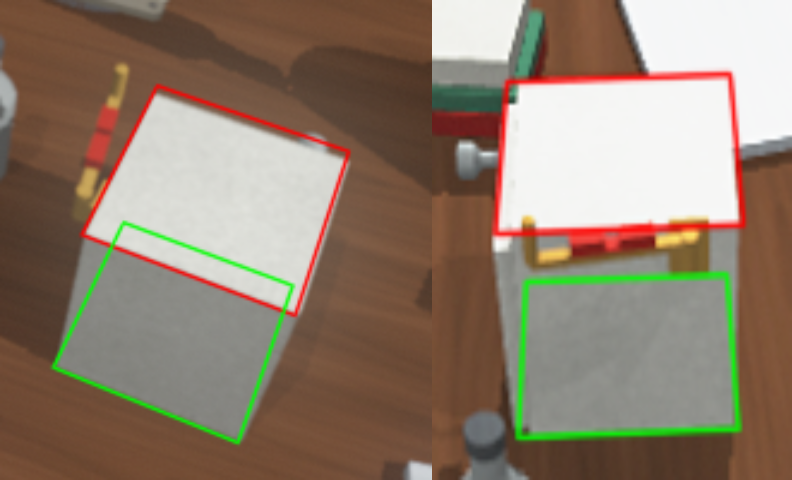

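Fit agrees with the images: cabinet yaw ≈ -0.07, hinge ≈ (0.588, 0.121), hook ≈ 0.13 rad. The measured arm length of 128 mm matches the 127 mm given. The white pot's grip is at (0.504, -0.179), top 0.19. Next I move the shut fingers to the cabinet side of the post.

```bash
for i in 1 2; do python3 -m handwheel '[[[-6.5,-6.2,-1.5,0,0,0],[-13,-12.4,-2.5,0,0,0],[-13,-12.4,-2.5,0,0,0],[-13,-12.4,-2.5,0,0,0],[-13,-12.4,-2.5,0,0,0]]]' 1; done
python3 -m handwheel '[[[-13,-12.3,0,0,0,-22.3],[-13,-12.3,0,0,0,-22.3],[-13,-12.3,0,0,0,-22.3],[-13,-12.3,0,0,0,-22.3],[-13,-12.3,0,0,0,-22.3]]]'
python3 -m handwheel '[[[0,0,0,0,0,0],[0,0,0,0,0,0]]]'
python3 - <<'E'
from h import *
s=snap('wrist','w0');print(s['time_s'],s['position'],s['contact_force'],s['joints'],s['finger_gap']);print(R.from_rotvec(s['eef_rot']).as_matrix().round(3))
print(totool(np.array([.4605,.143,.211])-s['position']))
E
```

```text
time_s: 0.52
position: [0.2944, 0.451, 0.2567]
eef_rot: [0.517, 3.096, -0.006]
contact_force: [0.1, -1.5, -0.8]
finger_gap: 0.301
time_s: 0.93
position: [0.3773, 0.2924, 0.2819]
eef_rot: [0.517, 3.097, -0.004]
contact_force: [-0.5, -0.5, -1.0]
finger_gap: 0.001
time_s: 1.35
position: [0.4599, 0.1364, 0.2813]
eef_rot: [-0.101, 3.139, -0.002]
contact_force: [0.2, -0.4, 1.0]
finger_gap: 0.002
time_s: 1.52
position: [0.4589, 0.139, 0.2811]
eef_rot: [0.096, -3.14, 0.0]
contact_force: [-0.1, 0.9, 0.9]
finger_gap: -0.001
1.5167 [0.45891088 0.13898634 0.28105043] [-0.09969957  0.89814274  0.89555449] [-0.3931519   0.3238574   0.05389062  1.91171902 -0.02171851  0.90711835
  1.30335034] -0.0009422441806080217
[[-0.998 -0.061 -0.001]
 [-0.061  0.998 -0.   ]
 [ 0.001 -0.    -1.   ]]
[-0.19  0.39  7.01]
```

View pics/w0.png

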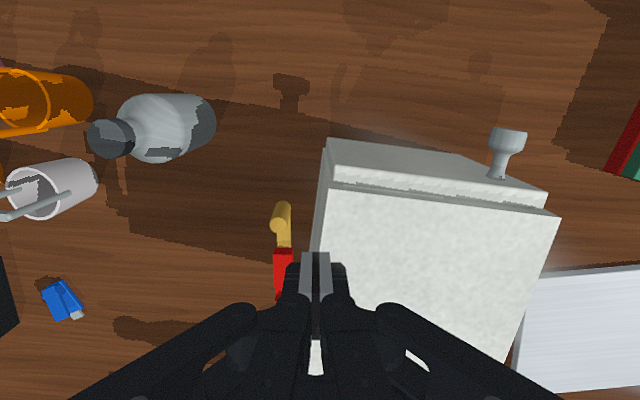

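The wrist view shows the post top at about (283,209), clear of the cabinet edge, with the shut fingers at about (317,255) above the cabinet top.

```bash
python3 - <<'E'
from h import *
print('post',atz('w0',(284,207),.23),'tcp',proj('w0',telemetry.read_state()['position']),proj('w0',[.459,.1145,.23]))
print('edge',atz('w0',(331,180),.195),atz('w0',(560,216),.195), tri(('w0',(284,207)),('s0',(430.5,178.3)),('d0',(268.7,135))))
E
```

```text
post [0.4471 0.1182 0.23  ] tcp [[319.3 264.8]] [[277.7 224.1]]
edge [0.4366 0.1487 0.195 ] [0.4538 0.3255 0.195 ] (array([0.4544, 0.1164, 0.2237]), [0.0049, 0.0022, 0.005])
```

```bash
python3 -m handwheel '[[[-0.1,0.4,3.5,0,0,0],[-0.1,0.4,7,0,0,0],[-0.1,0.4,7,0,0,0],[-0.1,0.4,7,0,0,0]]]'
python3 -m handwheel '[[[0,-0.4,0,0,0,0],[0,-0.8,0,0,0,0],[0,-0.8,0,0,0,0]]]'
python3 -m handwheel '[[[0.13,-1.1,0,0,0,-5],[0.16,-2.24,0,0,0,-10],[0.1,-3.36,0,0,0,-15],[-0.06,-4.47,0,0,0,-20],[-0.32,-5.56,0,0,0,-25]]]'
```

```text
time_s: 1.9
position: [0.4574, 0.1456, 0.2104]
eef_rot: [0.107, -3.135, 0.001]
contact_force: [0.0, 0.6, 0.2]
finger_gap: -0.0
time_s: 2.15
position: [0.4608, 0.1359, 0.2129]
eef_rot: [-0.101, 3.137, 0.001]
contact_force: [-1.1, -0.8, 0.6]
finger_gap: 0.0
time_s: 2.57
position: [0.4667, 0.0815, 0.2126]
eef_rot: [-0.786, 3.04, 0.001]
contact_force: [-1.2, 2.6, 0.5]
finger_gap: -0.007
```

```bash
for i in 1 2; do python3 -m handwheel '[[[0.13,-1.1,0,0,0,-5],[0.16,-2.24,0,0,0,-10],[0.1,-3.36,0,0,0,-15],[-0.06,-4.47,0,0,0,-20],[-0.32,-5.56,0,0,0,-25]]]'; done; python3 -m handwheel '[[[0,0,0,0,0,0],[0,0,0,0,0,0]]]'
python3 - <<'E'
from h import *
s=snap('side','d1');snap('scene','s1')
a=cv2.imread('pics/s1.png')[130:290,370:570];b=cv2.imread('pics/d1.png')[80:240,220:420]
cv2.imwrite('pics/c2.png',np.hstack([cv2.resize(x,(400,320),interpolation=cv2.INTER_CUBIC) for x in(a,b)]))
M=R.from_rotvec(s['eef_rot']).as_matrix();print(s['position'],M.round(3),s['contact_force'],s['joints'])
print('post est',s['position']+M@[0,-.0205,0])
E
```

```text
time_s: 2.98
position: [0.4961, 0.0338, 0.2125]
eef_rot: [-1.425, 2.799, 0.0]
contact_force: [-0.4, 2.7, -0.1]
finger_gap: 0.004
time_s: 3.4
position: [0.5428, 0.0036, 0.2124]
eef_rot: [-1.997, 2.425, 0.0]
contact_force: [-1.5, 2.1, -0.1]
finger_gap: 0.001
time_s: 3.57
position: [0.5432, 0.0033, 0.212]
eef_rot: [-1.988, 2.431, -0.001]
contact_force: [-0.3, -0.8, -1.0]
finger_gap: -0.001
[0.54322124 0.00326557 0.21200919] [[-0.199 -0.98   0.001]
 [-0.98   0.199 -0.   ]
 [-0.    -0.001 -1.   ]] [-0.28827091 -0.78493305 -0.96509385] [ 0.14608653  0.51182136 -0.30151181  1.83455506  0.19993443  0.82341719
  2.68632024]
post est [ 0.56331301 -0.00080507  0.21203588]
```

View pics/c2.png

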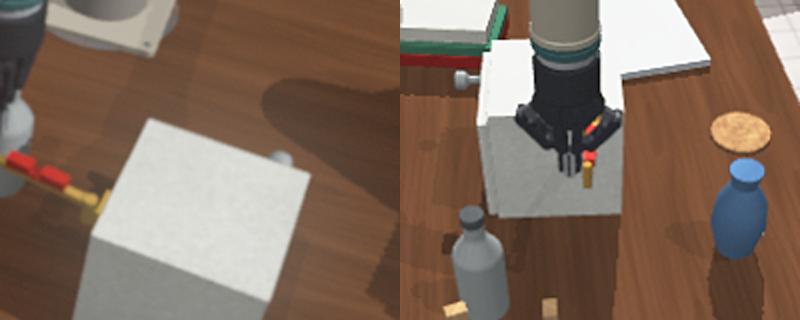

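```bash
python3 -m handwheel '[[[-0.03,-0.3,0,0,0,-1],[-0.06,-0.6,0,0,0,-2],[-0.1,-0.9,0,0,0,-3],[-0.1,-0.9,0,0,0,-3]]]' | grep -E 'pos|force'
for i in 1 2; do python3 -m handwheel '[[[-0.02,-0.1,0,0,0,0],[-0.03,-0.2,0,0,0,0],[-0.03,-0.2,0,0,0,0]]]'| grep -E 'pos|force'; done
```

```text
position: [0.552, 0.0026, 0.2112]
contact_force: [-2.6, -1.6, 1.3]
position: [0.5539, 0.0029, 0.2112]
contact_force: [-2.5, -1.1, 0.6]
position: [0.5561, 0.0029, 0.2113]
contact_force: [-1.3, -1.9, 0.5]
```

```bash
for i in 1 2; do python3 -m handwheel '[[[-0.02,-0.1,0,0,0,0],[-0.03,-0.2,0,0,0,0],[-0.03,-0.2,0,0,0,0]]]'| grep -E 'pos|force'; done
```

```text
position: [0.5582, 0.003, 0.2113]
contact_force: [-1.8, -0.9, 0.4]
position: [0.5599, 0.003, 0.2112]
contact_force: [-1.8, -0.5, -0.3]
```

```bash
for i in 1 2; do python3 -m handwheel '[[[-0.02,-0.1,0,0,0,0],[-0.03,-0.2,0,0,0,0],[-0.03,-0.2,0,0,0,0]]]'| grep -E 'pos|force'; done
```

```text
position: [0.5613, 0.0028, 0.211]
contact_force: [-4.6, -1.9, 0.4]
position: [0.5627, 0.0027, 0.2109]
contact_force: [-5.9, -2.0, 1.6]
```

Force rose from about 2 N to about 6 N with the post at x ≈ 0.583, so the hook is on its stop. Backing off and lifting.

```bash
python3 -m handwheel '[[[0,0.8,0,0,0,0],[0,1.6,0,0,0,0],[0,2,-2,0,0,0],[0,2,-6,0,0,0],[0,2,-10,0,0,0]]]'
python3 -m handwheel '[[[0,2,0,0,0,7],[0,2,0,0,0,14],[0,2,0,0,0,21],[0,2,0,0,0,28],[0,2,0,0,0,35]]]' -0.3
python3 - <<'E'
from h import *
s=telemetry.read_state();M=R.from_rotvec(s['eef_rot']).as_matrix();print(s['position'],M.round(3),np.degrees(np.arctan2(M[1,1],M[0,1])),totool(np.array([.55,-.179,.30])-s['position']))
E
```

```text
time_s: 5.92
position: [0.5435, 0.0068, 0.312]
eef_rot: [-2.057, 2.374, 0.002]
contact_force: [2.0, -0.4, -0.4]
finger_gap: 0.002
time_s: 6.33
position: [0.5251, 0.0096, 0.3122]
eef_rot: [-1.238, 2.883, -0.001]
contact_force: [-0.2, -0.3, -0.4]
finger_gap: 0.652
[0.52508063 0.00958057 0.31215039] [[-0.689 -0.725  0.004]
 [-0.725  0.689  0.001]
 [-0.003 -0.002 -1.   ]] 136.45596146040654 [ 11.96 -14.8    1.21]
```

```bash
python3 -m handwheel '[[[2.5,-2.5,0,0,0,7],[5,-5,0,0,0,14],[7.5,-7.5,0,0,0,21],[10.2,-10.2,0.6,0,0,28],[12.7,-12.8,1.2,0,0,35]]]'
python3 -m handwheel '[[[0,0,0,0,0,7],[0,0,0,0,0,7],[0,0,0,0,0,7]]]'
python3 - <<'E'
from h import *
s=snap('wrist','w1');print(s['position'],R.from_rotvec(s['eef_rot']).as_matrix().round(3),proj('w1',[.504,-.179,.188]),proj('w1',[.583,.051,.202]))
E
```

```text
time_s: 6.75
position: [0.5316, -0.1729, 0.3003]
eef_rot: [-0.313, 3.121, -0.002]
contact_force: [0.8, 0.0, 0.0]
finger_gap: 0.648
time_s: 7.0
position: [0.5313, -0.1704, 0.2996]
eef_rot: [-0.136, 3.137, 0.001]
contact_force: [-0.2, 0.2, -0.4]
finger_gap: 0.646
[ 0.53132488 -0.17044372  0.2995893 ] [[-0.996 -0.087  0.002]
 [-0.087  0.996  0.001]
 [-0.002  0.    -1.   ]] [[307.9 163.8]] [[565.9 280.6]]
```

View pics/w1.png

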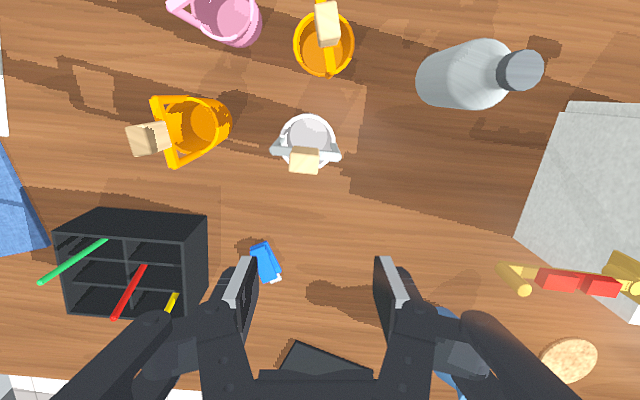

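The white pot's grip top is at about (304,163) and its bar ends are at (272,153) and (340,156). The hook is out, with its post top near (522,288) and the sleeve's notch near (577,284).

```bash
python3 - <<'E'
from h import *
print('grip',tri(('w1',(304,163)),('s0',(297.5,167.3)),('d0',(295.3,231))),atz('w1',(304,163),.188))
a,b=atz('w1',(272,154),.139),atz('w1',(340,157),.139);print(a,b,np.degrees(np.arctan2(*(b-a)[1::-1])))
e,f=atz('w1',(292,173),.188),atz('w1',(318,174),.188);print('gripedge',e,f,np.degrees(np.arctan2(*(f-e)[1::-1])))
for n,uv,z in [('post',(523,290),.23),('notch',(577,284),.202),('sl',(536,281),.206),('sr',(615,288),.206),('notchtop',(577,272),.21)]: print(n,atz('w1',uv,z))
im=cv2.imread('pics/w1.png');o=np.hstack([cv2.resize(im[100:200,240:360],(400,333),interpolation=2),cv2.resize(im[240:320,490:640],(400,333),interpolation=2)]);cv2.imwrite('pics/c3.png',o)
E
```

```text
grip (array([ 0.5039, -0.1805,  0.1906]), [0.0017, 0.0011, 0.0012]) [ 0.5036 -0.1821  0.188 ]
[ 0.5079 -0.2134  0.139 ] [ 0.5051 -0.1497  0.139 ] 92.51687565693955
gripedge [ 0.5125 -0.191   0.188 ] [ 0.5115 -0.1703  0.188 ] 92.7657618342495
post [ 0.5783 -0.0066  0.23  ]
notch [0.5855 0.0622 0.202 ]
sl [0.5831 0.0213 0.206 ]
sr [0.5846 0.0937 0.206 ]
notchtop [0.5699 0.0501 0.21  ]
```

View pics/c3.png

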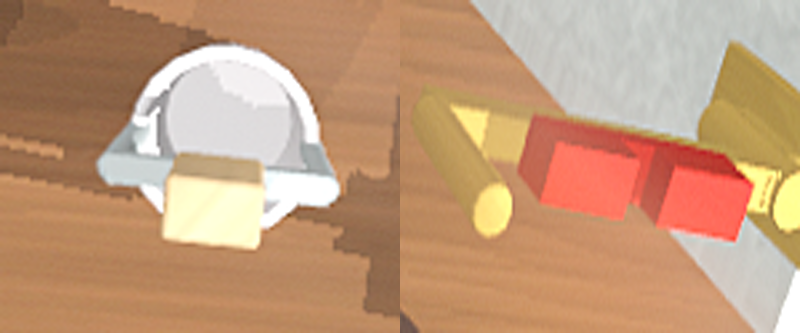

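```bash
python3 - <<'E'
from h import *
P={n:atz('w1',uv,z) for n,uv,z in [('post',(524.9,290.5),.23),('notch',(583,286.9),.21),('sl',(546.6,281.3),.21),('sr',(619.4,290.7),.21)]}
print(P); p=P['post']
for k in P: print(k,127-1000*np.linalg.norm(P[k]-p+[0,0,0]) if k!='post' else 0)
d=P['sr']-P['sl'];print('arm dir',np.degrees(np.arctan2(d[1],d[0])),np.linalg.norm(d), (P['sr']+P['sl'])/2)
s=telemetry.read_state();print(s['finger_gap'],s['position'],totool(np.array([.5038,-.1805,.157])-s['position']))
E
```

```text
{'post': array([ 0.5786, -0.005 ,  0.23  ]), 'notch': array([0.5834, 0.0604, 0.21  ]), 'sl': array([0.5805, 0.0271, 0.21  ]), 'sr': array([0.5847, 0.0941, 0.21  ])}
post 0
notch 58.44199536159179
sl 89.13154346953127
sr 25.71811613126461
arm dir 86.41301783112542 0.06713151271943751 [0.5826 0.0606 0.21  ]
0.6495568765981266 [ 0.53137151 -0.16966355  0.29967765] [ 2.87 -0.85 14.26]
```

```bash
python3 -m handwheel '[[[2.8,-0.9,3,0,0,2],[2.8,-0.9,6,0,0,2],[2.8,-0.9,9,0,0,2],[2.8,-0.9,12,0,0,2],[2.8,-0.9,14.4,0,0,2]]]'
python3 -m handwheel '[[[0,0,0,0,0,0],[0,0,0,0,0,0]]]'
python3 - <<'E'
from h import *
s=snap('wrist','w2');print(totool(np.array([.5038,-.1805,.156])-s['position']))
cv2.imwrite('pics/w2c.png',cv2.imread('pics/w2.png')[100:400,170:470])
E
```

```text
time_s: 7.47
position: [0.5037, -0.1805, 0.1541]
eef_rot: [-0.085, 3.139, 0.002]
contact_force: [-0.4, 0.3, 0.3]
finger_gap: 0.651
time_s: 7.63
position: [0.5035, -0.1811, 0.1551]
eef_rot: [0.081, -3.139, -0.002]
contact_force: [1.2, -0.0, 1.0]
finger_gap: 0.649
[-0.03  0.06 -0.09]
```

View pics/w2c.png

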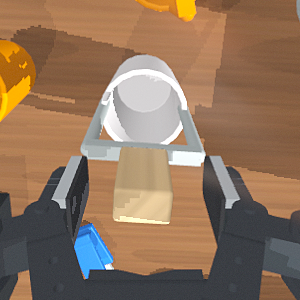

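The wooden grip is centred between the jaws. Closing and lifting.

```bash
python3 -m handwheel '[[[0,0,0,0,0,0],[0,0,0,0,0,0],[0,0,0,0,0,0],[0,0,0,0,0,0],[0,0,0,0,0,0]]]' 1
python3 -m handwheel '[[[0,0,0,0,0,0],[0,0,0,0,0,0],[0,0,-0.5,0,0,0],[0,0,-2,0,0,0],[0,0,-4,0,0,0]]]'
python3 -m handwheel '[[[0,0,-2,0,0,0],[0,0,-4,0,0,0],[0,0,-6.5,0,0,0],[0,0,-6.5,0,0,0],[0,0,-6.5,0,0,0]]]'
python3 - <<'E'
from h import *
s=telemetry.read_state();M=R.from_rotvec(s['eef_rot']).as_matrix();print(s['position'],s['contact_force'],s['joints'],np.degrees(np.arctan2(M[1,1],M[0,1])))
print(totool(np.array([.573,-.085,.2615])-s['position']))
E
```

```text
time_s: 8.1
position: [0.5047, -0.1828, 0.1572]
eef_rot: [-0.076, 3.137, -0.001]
contact_force: [-1.1, 0.5, 5.7]
finger_gap: 0.273
time_s: 8.52
position: [0.5021, -0.1823, 0.195]
eef_rot: [0.076, -3.137, -0.002]
contact_force: [0.3, -0.0, -3.1]
finger_gap: 0.276
time_s: 8.93
position: [0.5041, -0.183, 0.2618]
eef_rot: [-0.075, 3.138, -0.002]
contact_force: [0.2, 0.7, -3.5]
finger_gap: 0.272
[ 0.50408268 -0.18297603  0.26178108] [ 0.21058837  0.72856122 -3.49264455] [ 0.27784794  0.42751207  0.02587647  1.80076555 -0.01359895  0.91016588
  1.92851945] 92.75109828918863
[-7.35  9.46  0.04]
```

```bash
python3 -m handwheel '[[[-1.5,1.9,0,0,0,7],[-3,3.8,0,0,0,14],[-4.5,5.7,0,0,0,21],[-6,7.6,0,0,0,28],[-7.3,9.4,0,0,0,35]]]'
for i in 1 ; do python3 -m handwheel '[[[0,0,0,0,0,7],[0,0,0,0,0,14],[0,0,0,0,0,21],[0,0,0,0,0,28],[0,0,0,0,0,35]]]'; done
python3 -m handwheel '[[[0,0,0,0,0,7],[0,0,0,0,0,14],[0,0,0,0,0,21],[0,0,0,0,0,26.3],[0,0,0,0,0,26.3]]]'
python3 -m handwheel '[[[0,0,0,0,0,0],[0,0,0,0,0,0],[0,0,0,0,0,0]]]'
python3 - <<'E'
from h import *
s=snap('side','d2');snap('scene','s2')
M=R.from_rotvec(s['eef_rot']).as_matrix();print(s['position'],s['contact_force'],s['joints'][6],M.round(3),np.degrees(np.arctan2(M[1,1],M[0,1])))
print(totool(np.array([.5775,-.005,.2615])-s['position']),totool(np.array([.5826,.0605,.2615])-s['position']))
a=cv2.imread('pics/s2.png')[130:290,310:510];b=cv2.imread('pics/d2.png')[80:240,220:420]
cv2.imwrite('pics/c4.png',np.hstack([cv2.resize(x,(400,320),interpolation=cv2.INTER_CUBIC) for x in(a,b)]))
E
```

```text
time_s: 9.35
position: [0.5715, -0.0839, 0.2587]
eef_rot: [-0.88, -3.013, 0.0]
contact_force: [-0.2, -0.4, -2.3]
finger_gap: 0.276
time_s: 9.77
position: [0.5706, -0.085, 0.2586]
eef_rot: [-1.746, -2.608, 0.003]
contact_force: [-0.6, -0.6, -2.4]
finger_gap: 0.266
time_s: 10.18
position: [0.5707, -0.085, 0.2586]
eef_rot: [-2.29, -2.148, 0.004]
contact_force: [-0.6, 0.0, -2.7]
finger_gap: 0.269
time_s: 10.43
position: [0.5716, -0.0853, 0.2599]
eef_rot: [-2.287, -2.153, 0.001]
contact_force: [0.7, -0.3, -1.6]
finger_gap: 0.277
[ 0.57156283 -0.08531748  0.25987743] [ 0.68497224 -0.28000896 -1.58457912] 0.308286079984934 [[ 0.06   0.998 -0.001]
 [ 0.998 -0.06   0.   ]
 [ 0.    -0.001 -1.   ]] -3.458218164445136
[ 8.05  0.1  -0.16] [14.62  0.21 -0.16]
```

View pics/c4.png

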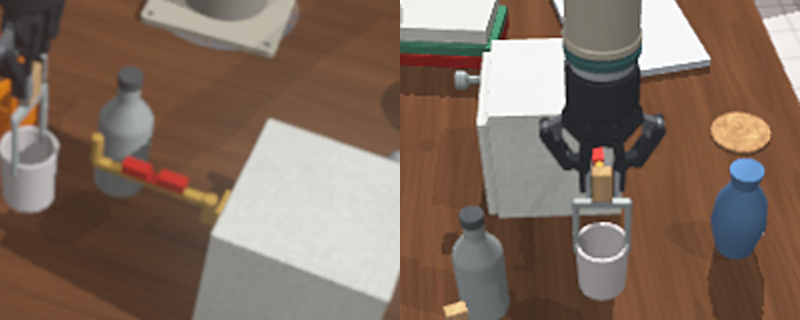

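```bash
python3 -m handwheel '[[[1.6,0,0,0,0,0],[3.2,0,0,0,0,0],[4.8,0.1,0,0,0,0],[6.4,0.1,0,0,0,0],[8,0.1,0,0,0,0]]]'
python3 -m handwheel '[[[1.6,0,0,0,0,0],[3.2,0.1,0,0,0,0],[4.8,0.1,0,0,0,0],[6,0.1,0,0,0,0],[6.6,0.1,0,0,0,0]]]'
python3 -m handwheel '[[[0,0,0.6,0,0,0],[0,0,1.2,0,0,0],[0,0,1.8,0,0,0],[0,0,1.8,0,0,0],[0,0,1.8,0,0,0]]]'
python3 - <<'E'
from h import *
s=snap('scene','s3');snap('side','d3');F=[]
print(s['position'],s['contact_force'],s['finger_gap'],totool(np.array([.5832,.0605,.2615])-s['position']))
a=cv2.imread('pics/s3.png')[140:260,340:490];b=cv2.imread('pics/d3.png')[90:210,240:390]
cv2.imwrite('pics/c5.png',np.hstack([cv2.resize(x,(400,320),interpolation=cv2.INTER_CUBIC) for x in(a,b)]))
E
```

```text
time_s: 10.95
position: [0.5778, -0.0049, 0.2604]
eef_rot: [-2.289, -2.152, -0.0]
contact_force: [0.2, 0.4, -1.7]
finger_gap: 0.273
time_s: 11.37
position: [0.5829, 0.0626, 0.2601]
eef_rot: [-2.285, -2.154, -0.001]
contact_force: [-0.6, -0.9, -2.3]
finger_gap: 0.274
time_s: 11.78
position: [0.5824, 0.0591, 0.2416]
eef_rot: [-2.291, -2.149, 0.002]
contact_force: [0.1, -0.5, -2.1]
finger_gap: 0.274
[0.58243876 0.05912294 0.24161163] [ 0.12682751 -0.5448725  -2.08288968] 0.27358075275376315 [ 0.14  0.07 -1.99]
```

View pics/c5.png

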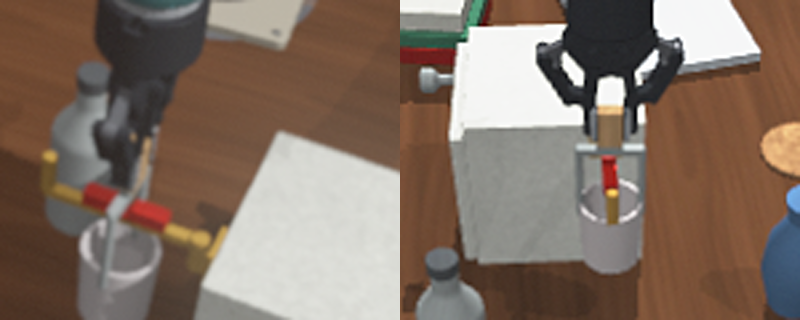

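The loop is over the hook with the bar near the notch. Lowering in small steps and watching the force.

```bash
python3 -m handwheel '[[[0.05,0,0.3,0,0,0],[0.1,0,0.7,0,0,0],[0.1,0,0.7,0,0,0],[0.1,0,0.7,0,0,0]]]'|grep -E 'pos|force'
for i in 1 2 3; do python3 -m handwheel '[[[0,0,0.07,0,0,0],[0,0,0.15,0,0,0],[0,0,0.15,0,0,0]]]'|grep -E 'pos|force'; done
```

```text
position: [0.5827, 0.0614, 0.235]
contact_force: [-1.1, 0.0, -2.5]
position: [0.5829, 0.0613, 0.2337]
contact_force: [0.6, 0.3, -2.9]
position: [0.5829, 0.0612, 0.2321]
contact_force: [-0.5, 1.0, -2.8]
position: [0.5831, 0.0611, 0.2312]
contact_force: [-0.3, 0.9, 1.9]
```

Contact at TCP z ≈ 0.231, so the bar is lying on the sleeve's top and not in the notch. Sliding towards the hinge with light pressure.

```bash
for i in 1 2 3 4; do python3 -m handwheel '[[[0.05,0,0,0,0,0],[0.1,0,0,0,0,0],[0.1,0,0,0,0,0]]]'|grep -E 'pos|force'; done
```

```text
position: [0.5832, 0.0615, 0.2312]
contact_force: [-1.0, -2.3, 2.5]
position: [0.5836, 0.0627, 0.2311]
contact_force: [0.8, -2.6, 3.1]
position: [0.5836, 0.064, 0.2311]
contact_force: [-0.4, -4.8, 4.6]
position: [0.5835, 0.0651, 0.231]
contact_force: [0.4, -3.7, 5.7]
```

```bash
python3 -m handwheel '[[[0,0,-0.2,0,0,0],[0,0,-0.2,0,0,0],[0,0,-0.2,0,0,0]]]'|grep -E 'pos|force'
python3 -m handwheel '[[[-0.3,0,0,0,0,0],[-0.6,0,0,0,0,0],[-0.6,0,0,0,0,0]]]'|grep -E 'pos|force'
for i in 1 2; do python3 -m handwheel '[[[0,0,0.05,0,0,0],[0,0,0.08,0,0,0],[0,0,0.08,0,0,0]]]'|grep -E 'pos|force'; done
```

```text
position: [0.5823, 0.067, 0.2319]
contact_force: [-0.3, -0.1, -2.1]
position: [0.5824, 0.0584, 0.2324]
contact_force: [0.8, -0.5, -2.4]
position: [0.5827, 0.0594, 0.2318]
contact_force: [0.2, 0.1, -2.6]
position: [0.5828, 0.0593, 0.2311]
contact_force: [0.1, -0.2, -3.2]
```

```bash
for i in 1 2; do python3 -m handwheel '[[[0,0,0.04,0,0,0],[0,0,0.08,0,0,0],[0,0,0.08,0,0,0]]]'|grep -E 'pos|force'; done
```

```text
position: [0.5828, 0.0593, 0.2303]
contact_force: [-0.1, -0.5, -2.9]
position: [0.5828, 0.0593, 0.2295]
contact_force: [-0.8, 0.2, -2.0]
```

Now at z 0.2295 with no reaction force, which is below the sleeve-top contact height, so the bar is entering the notch. Continuing down.

```bash
for i in 1 2 3; do python3 -m handwheel '[[[0,0,0.06,0,0,0],[0,0,0.12,0,0,0],[0,0,0.12,0,0,0]]]'|grep -E 'pos|force'; done
```

```text
position: [0.5827, 0.0592, 0.2282]
contact_force: [-0.1, 0.4, -2.6]
position: [0.5828, 0.0593, 0.227]
contact_force: [0.1, 0.6, -2.5]
position: [0.5827, 0.0593, 0.2258]
contact_force: [0.6, -0.7, -3.1]
```

```bash
for i in 1 2; do python3 -m handwheel '[[[0,0,0.05,0,0,0],[0,0,0.1,0,0,0],[0,0,0.1,0,0,0]]]'|grep -E 'pos|force'; done
```

```text
position: [0.5828, 0.0593, 0.2249]
contact_force: [-0.6, -0.7, -2.3]
position: [0.5828, 0.0592, 0.2239]
contact_force: [0.2, -0.8, -2.8]
```

```bash
python3 -m handwheel '[[[0,0,0.05,0,0,0],[0,0,0.08,0,0,0],[0,0,0.08,0,0,0]]]'|grep -E 'pos|force'; python3 - <<'E'
from h import *
print(telemetry.read_state()['wrist_torque'])
E
```

```text
position: [0.5829, 0.0592, 0.2235]
contact_force: [-0.9, -0.4, 0.2]
[-0.02852803  0.15765098 -0.01597993]
```

Floor contact at z 0.2235, 7.7 mm below the sleeve-top contact, which matches the 8 mm notch. Releasing.

```bash
python3 -m handwheel '[[[0,0,0,0,0,0],[0,0,0,0,0,0],[0,0,0,0,0,0],[0,0,0,0,0,0],[0,0,0,0,0,0]]]' -0.3
python3 -m handwheel '[[[0,0,-0.5,0,0,0],[0,0,-2,0,0,0],[0,0,-4.5,0,0,0],[0,0,-8,0,0,0],[0,0,-12,0,0,0]]]'
for i in 1 2 3 4 5 6; do python3 -m handwheel '[[[0,0,0,0,0,0],[0,0,0,0,0,0],[0,0,0,0,0,0],[0,0,0,0,0,0],[0,0,0,0,0,0]]]' >/dev/null; done
python3 - <<'E'
from h import *
s=snap('scene','s4');snap('side','d4')
print(s['time_s'],s['position'],s['contact_force'])
a=cv2.imread('pics/s4.png')[140:260,340:490];b=cv2.imread('pics/d4.png')[90:210,240:390]
cv2.imwrite('pics/c6.png',np.hstack([cv2.resize(x,(400,320),interpolation=cv2.INTER_CUBIC) for x in(a,b)]))
E
```

```text
time_s: 17.38
position: [0.5829, 0.0593, 0.2232]
eef_rot: [2.289, 2.151, 0.0]
contact_force: [0.0, 0.7, -1.0]
finger_gap: 0.651
time_s: 17.8
position: [0.5817, 0.0592, 0.3435]
eef_rot: [-2.288, -2.15, 0.005]
contact_force: [1.0, 0.5, 0.2]
finger_gap: 0.654
20.3 [0.58284199 0.05921636 0.34317182] [-0.40679932 -0.54181387  0.53325874]
```

View pics/c6.png

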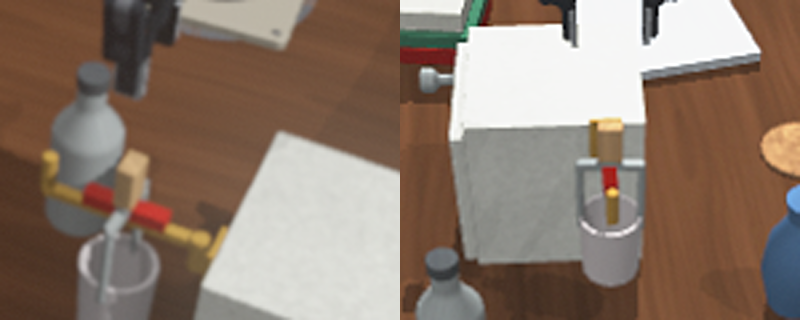

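The pot hangs upright in the notch between the two red halves and the gripper is clear of it. I'll let it settle, then check numerically for motion and grip height.

```bash
for i in 1 2 3 4 5 6 7 8; do python3 -m handwheel '[[[0,0,0,0,0,0],[0,0,0,0,0,0],[0,0,0,0,0,0],[0,0,0,0,0,0],[0,0,0,0,0,0]]]' >/dev/null; done
python3 - <<'E'
from h import *
L=[camera('side')['image'][90:210,290:390].astype(int) for _ in range(6)]
snap('side','d5')
print([int(abs(x-L[0]).max()) for x in L],[float(abs(x-L[0]).mean().round(2)) for x in L])
d4=np.load('pics/d4.npz')['im'][90:210,290:390].astype(int);print('vs s4',abs(L[0]-d4).max(),abs(L[0]-d4).mean())
# grip top: scene crop (135,158)/2.667, side (608,125)
print(tri(('s4',(340+135/2.667,140+158/2.667)),('d4',(240+209/2.667,90+125/2.667))))
print(telemetry.read_state()['time_s'])
E
```

```text
[0, 9, 13, 12, 9, 6] [0.0, 0.62, 0.63, 0.63, 0.62, 0.61]
vs s4 17 0.6268055555555555
(array([0.5812, 0.0608, 0.2538]), [0.0016, 0.0016])
24.0833
```

Only image noise remains over about 3.5 s, so the pot is still. Its grip top is at z = 0.254, against 0.255 expected when fully down. Handing in.

```bash
python3 -c "
from plant import job_done
print(job_done())"
```

```text
the job is handed in; nothing more can be done
None
```

The job is handed in. The hook is out at its stop and the white pot hangs upright in the sleeve's notch, released and still. No verdict was reported, so this rests on my own checks.

- **Hook:** I pushed the post round with shut fingers until the force rose from about 2 N to about 6 N at the stop. The hinge-plate limit corresponds to about 14 N.
- **Finding the notch:** The first touch landed on the sleeve's top, at TCP height 0.231 m. Sliding towards the hinge raised the press to about 8 N (limit 12 N), so I backed off and went the other way.
- **Seating:** The loop then dropped 7.7 mm to the notch floor, against 8 mm expected.
- **Final checks:** The grip top measured 0.254 m high, against 0.255 m expected when fully seated. Camera frames over about 3.5 s showed only noise, and the gripper was about 9 cm above the grip. The clock read 24 s.
- **Disagreements:** The first two-camera estimate of the notch was about 6–8 mm farther from the hinge than the wrist view. The wrist view was right to within about 2 mm.
- **Bystanders:** I felt no unexpected contact while moving, but I did not re-measure the bottle, vase, staple remover or organiser at the end.

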